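# Seat the socket bar in its dock rail

## Robot

A 6-joint arm with a two-finger parallel gripper is mounted at the origin on a cart in front of the work surface, level with it; the furniture and walls round the work are solid. World frame = base frame: x ahead of the robot, y to its left, z up, the work surface at z = 0. Lengths are in m, angles in degrees, forces in N, time in s.
With the tool pointing down it reaches from about 0.4 to 0.825 m from the base axis. Payload 7 kg.
Tool frame: the origin (TCP) lies on the centre line of the jaws, within the pads' length; the fingertips stand 14 mm ahead of it and the grasp point (between the pads) lies 5 mm behind it; z points along the fingers, y is the line along which they close (so a half turn about z gives the same grasp; the last joint's range is limited). The gripper opens to 88 mm and grips with 3 to 60 N. Pads are 19 mm wide; open, the fingers measure 130 mm over their backs; the gripper's body (78 mm by 193 mm) begins 47 mm behind the grasp point.
Start: joints at [-49.67, 20.546, 0.682, 0, -70.136, -16.507], TCP at [0.273, -0.617, 0.241] pointing down, gripper open.
Joint ranges: [-176.03, 176.03], [-82.01, 121.73], [-58.28, 71.71], [-173.87, 95.51], [-174.79, -0.11], [-173.66, 173.66]. Speed limits (degrees/s): [136.94, 136.94, 172.46, 180, 180, 180].

## Interface

Orientations are given as [roll, pitch, yaw] about the fixed x, y, z axes, in that order (R = Rz(yaw) Ry(pitch) Rx(roll)).
In Python, from plant import r gives the robot as it stands.
- The arm moves only by the tool send_rows, never from a script. Its argument "steps" is a list of rows, each an object with "dp": the shift along the tool's x, y, z in mm, a list of three; "roll": the turn about the tool's z in rad; "jaw": the opening in per cent of the stroke, from 0 (shut) to 100 (fully open). In form: [{"dp": [tx, ty, tz], "roll": roll, "jaw": jaw}, ...]. A call has 1 to 5 rows; each row is the pose to reach, as a shift and turn from the pose commanded when the call began, along the tool's axes at that moment; what a row does not reach only later rows make up. A row lasts 1/8 s, in which the tool goes at most 62.5 mm and 10.7 degrees, less where a joint would pass 70% of its speed; a pose out of reach is approached as far as the arm can. A call with a gripper value outside its range is refused whole. The fingers move at their own pace and stop on an object; "newtons" is the grip in N (left out, the last holds). Time passes only in rows, so rows that repeat a pose let the fingers close. It gives the time, the measured TCP pose, the force, the opening and the grip force at its end, in the units of the state.
- r.get_state(): the state, without advancing time (a new reading comes with each control period).
- r.capture(name): name is "scene" or "top" or "wrist"; returns a dict with "image" (480x640x3 uint8, blue, green, red), "K" (3x3 intrinsics, pixels), "rvec" (rotation vector, rad) and "tvec" (3), from world to camera coordinates, as OpenCV has them. Camera axes: x right, y down, z forward; pixel columns grow to the right and rows downward; lengths in m; the calibration is good to about 2 mm. A picture is of the moment at which its call begins. There is no depth.
- r.close_job(): hands the job in; it is judged then, once.
The state is a dict: "time_s": time; "joints": joint angles; "qd": joint speeds; "joint_torque": joint torques, N m; "tcp_pos": TCP position; "eef_rot": TCP orientation; "contact_force": force on the tool from outside, world axes, zero at the start; "moment": the same for the moment, N m; "gripper_width": finger opening in m; "gripper_force": force on a finger pad.
Only numpy, scipy, OpenCV 4.12 (cv2) and the standard library are available. Lean on these libraries where they do the work, as an engineer would, in place of code of your own. Each camera call takes 0.05 s, during which the arm holds its last target. There are 200 camera calls.

## Task

Dock the loose socket bar: slide it flat over the worktop until its right end meets the dock's end cheek and its long back edge lies flush along the dock rail, with both sprung brass contacts pushed fully in. Push it at its two ends in turn, and finish with a firm push of about 18 N towards the rail with both contacts in (never push harder than 25 N); then let go and back off so that the bar stays seated. Push on the bar only, never on the dock, and leave the things standing round it alone.

Things in the scene. Friction and masses are not known exactly. Their poses are not given: they have to be found in the camera images.
- dock: Fixed low dock rail. Origin on the worktop; x away from the robot, y along the rail (+y left), z up. Dark steel foot plate (x -26 to 40 mm, y +-150, 8 high) carries an aluminium face strip, 34 mm high, y -157 to 147, with two black thumb nuts behind it (28 high, y +-75). An end cheek stands out 60 mm in front of the strip at the right end. Docked, the bar's centre is at y = 0.
- dock_seat (a point): Foremost point of the foot plate's scale, dock frame (-30, 0, 0) mm. The strip's flat front face stands 0 to 22 mm in front of it (towards the robot): the strip is clamped anywhere in its slots, this set-out is NOT measured and must be felt. It is tight, parallel to dock y and does not give. The docked bar's centre is 45 mm in front of the face.
- dock_cheek (a point): On the plane of the end cheek's inner face, dock frame (-52, -145, 18) mm. The cheek is 12 mm thick, 33 mm high, lies at dock y -157 to -145 and stands out 60 mm from the strip's face. The bar's right end butts against this plane.
- bar: Loose white socket bar with grey end caps and three round sockets flush in its top: plain block 90 (x) x 290 (y) x 30 mm high, 0.40 to 0.60 kg, too wide to grip. Origin: centre of the underside; y along its length (+y left end), its +x face goes against the rail, its -x face looks to the robot. It slides on the worktop with about 2 to 5 N of friction (varies; more if pressed down).
- bar_left (a point): Point on the bar's robot-side long face, 40 mm from its left end, at half height (15 mm): bar frame x = -45, y = +105, z = 15 mm. A push point.
- bar_right (a point): The same, 40 mm from the right end: bar frame x = -45, y = -105, z = 15 mm.
- contact_left (a joint): Travel of the left brass contact (12 mm thick pin, dock y = +100 mm, 18 mm above the worktop): 0 = sprung out 8 mm in front of the rail's face, 0.008 = pushed in level with the face (the bar is then flush there). Light spring, 0.2 to 0.6 N; it comes out again if the bar leaves.
- contact_right (a joint): The same for the right contact at dock y = -100 mm.
- spice_jar3: Bystander, leave it alone: small glass spice jar with a pale lid, 45 mm wide, 52 high mm. Origin: centre of its underside.
- salt_shaker: Bystander, leave it alone: glass salt shaker with a steel cap, 45 mm wide, 81 high mm. Origin: centre of its underside.
- jar_tall: Bystander, leave it alone: taller spice jar with a pale lid, 47 mm wide, 85 high mm. Origin: centre of its underside.
- lemon: Bystander, leave it alone: a lemon, 78x55x56 mm. Origin: centre of its underside.
- garlic: Bystander, leave it alone: a garlic bulb, 60 mm. Origin: centre of its underside.

How it is judged (in metres and radians):
On the way:
1. with both contacts pushed in at least 6.5 mm, the bar is pressed against the dock with 5 N or more for 0.3 s (value of joint each of contact_left, contact_right above 0.0065 m and contact force between bar and dock above 5 N), for 0.3 s.
At the end, for the whole second after the job is handed in: The bar lies at rest and released, flat on the worktop in the dock: both contacts in by at least 6.5 of 8 mm, bar parallel to the rail within 0.012 rad, its centre within 3 mm of dock y = 0 (right end against the cheek) (value of joint each of contact_left, contact_right above 0.0065 m and angle between the y axis of bar and the y axis of dock, either way round below 0.012 rad and y of bar in the frame of dock between -0.003 and 0.003 m and angle between bar's own z axis and vertical below 0.03 rad and linear speed of bar below 0.01 m/s and contact force between the fingers and bar below 0.1 N); the robot touches nothing.
It fails at once if the fingers push the bar with more than 25 N (contact force between the fingers and bar above 25 N).
It fails at once if a gripper finger pushes the dock or its contacts (contact force between the fingers and dock above 2 N).
It fails at once if a bystander is shifted by more than 15 mm (distance of any of spice_jar3, salt_shaker, jar_tall, lemon, garlic from where it was at the start of the episode above 0.015 m).
It also fails if it takes over 72 s, if anything falls off the work surface, if the arm or the gripper's body presses on something with over 40 N, if the wrist force passes 120 N, or if a joint passes its speed limit or range.

## Working session

There is one attempt and no reset: what is moved stays moved. The work goes in short steps, Python scripts to look and compute and a tool call to move; the robot and the scene stay as the last step left them, time stands still between calls to the robot, and variables do not carry over. Pictures are saved under pics/ and viewed, at most 10 in all, crops included, and the job is handed in when it is done.

Besides the shell and the picture viewer there is one more tool, called after "Call:" in YAML: its name, and indented under it one key for each argument. send_rows: Moves the arm, as the interface text tells. Its arguments: {"type":"object","properties":{"steps":{"type":"array","items":{"type":"object","properties":{"dp":{"type":"array","items":{"type":"number"}},"roll":{"type":"number"},"jaw":{"type":"number"}}}},"newtons":{"type":"number"}},"required":["steps"]}

```bash
mkdir -p pics; ls; python3 - <<'E'
from plant import r
import cv2
print(r.get_state())
for n in("scene","top"):
    c=r.capture(n); cv2.imwrite(f"pics/{n}0.png",c["image"]); print(n,c["K"],c["rvec"],c["tvec"])
E
```

```text
pics
{'time_s': 0.0, 'joints': array([-4.96704804e+01,  2.05930006e+01,  6.32558269e-01, -2.09073333e-02,
       -7.01375523e+01, -1.65074220e+01]), 'qd': array([ 0.00112205,  0.04375119,  0.06115018, -0.00503091,  0.06405488,
        0.01102717]), 'joint_torque': array([-4.05343872e-04, -5.82710123e+01,  2.93040562e+01,  6.99718907e+00,
        6.58313889e-03, -1.79835492e-04]), 'tcp_pos': array([ 0.27241467, -0.61705347,  0.23959331]), 'eef_rot': array([ 1.79900459e+02, -9.00307205e-03, -1.56185015e+02]), 'contact_force': array([ 0.00235018, -0.03491945, -0.37234232]), 'moment': array([ 0.03760544, -0.00857253,  0.02889396]), 'gripper_force': 0.0, 'gripper_width': 0.08773253856732402}
scene [[436.6118601    0.         319.00405767]
 [  0.         436.6118601  239.02722958]
 [  0.           0.           1.        ]] [ 2.15977436 -1.29739517  0.43673562] [-0.46524833  0.31956558  0.65739604]
top [[473.52942339   0.         316.5210201 ]
 [  0.         473.52942339 237.6396667 ]
 [  0.           0.           1.        ]] [ 2.13810917 -2.14199044  0.23034231] [-0.25170307  0.54649352  0.8011168 ]
```

View pics/top0.png

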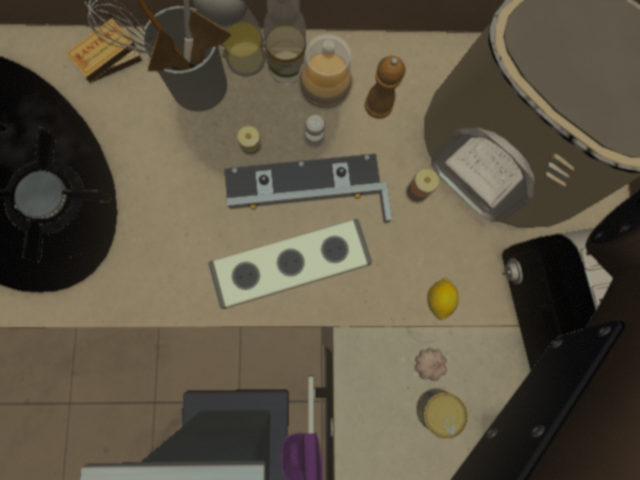

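View pics/scene0.png

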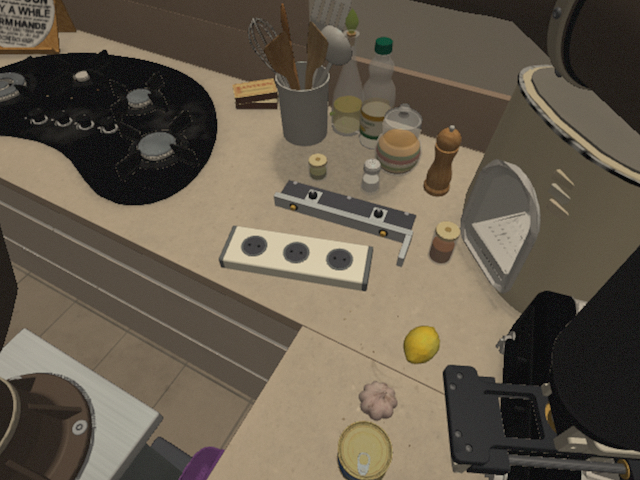

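The top view shows the bar (corners about (211,263), (357,222), (370,262), (222,306)) and the dock strip from (228,205) to (385,187), with the cheek down to (390,219). The scene view shows the same layout, with the jar to the right of the cheek and the lemon and garlic nearer the robot.

```bash
cat > h.py <<'E'
import numpy as np, cv2
from plant import r
def ray(c,uv,z):
    R=cv2.Rodrigues(np.array(c["rvec"],float))[0]; t=np.array(c["tvec"],float).ravel()
    uv=np.atleast_2d(np.array(uv,float))
    d=np.c_[(uv-c["K"][[0,1],[2,2]])/c["K"][0,0],np.ones(len(uv))]@R; o=-R.T@t
    return o+d*((z-o[2])/d[:,2])[:,None]
def proj(c,P):
    return cv2.projectPoints(np.array(P,float),np.array(c["rvec"],float),np.array(c["tvec"],float),c["K"],None)[0][:,0]
E
python3 - <<'E'
from h import *
c=r.capture("top"); im=c["image"]
crop=im[145:310,205:400]; cv2.imwrite("pics/crop0.png",cv2.resize(crop,None,fx=3.6,fy=3.6,interpolation=cv2.INTER_CUBIC))
h=cv2.cvtColor(im,cv2.COLOR_BGR2HSV)
for p in [(290,240),(225,270),(215,283),(363,243),(300,215),(300,196)]: print(p,im[p[1],p[0]],h[p[1],p[0]])
m=np.array([(230,205),(383,190),(384,192),(388,220),(211,263),(357,222),(370,262),(222,306)])
print(ray(c,m[:4],.034).round(3)); print(ray(c,m[4:],.03).round(3))
E
```

```text
(290, 240) [153 182 177] [ 35  41 182]
(225, 270) [154 184 180] [ 34  42 184]
(215, 283) [77 87 88] [27 32 88]
(363, 243) [82 91 92] [27 28 92]
(300, 215) [100 125 137] [ 20  69 137]
(300, 196) [132 138 132] [ 60  11 138]
[[ 0.611 -0.092  0.034]
 [ 0.642 -0.38   0.034]
 [ 0.638 -0.381  0.034]
 [ 0.583 -0.387  0.034]]
[[ 0.503 -0.06   0.03 ]
 [ 0.58  -0.33   0.03 ]
 [ 0.505 -0.352  0.03 ]
 [ 0.425 -0.083  0.03 ]]
```

View pics/crop0.png

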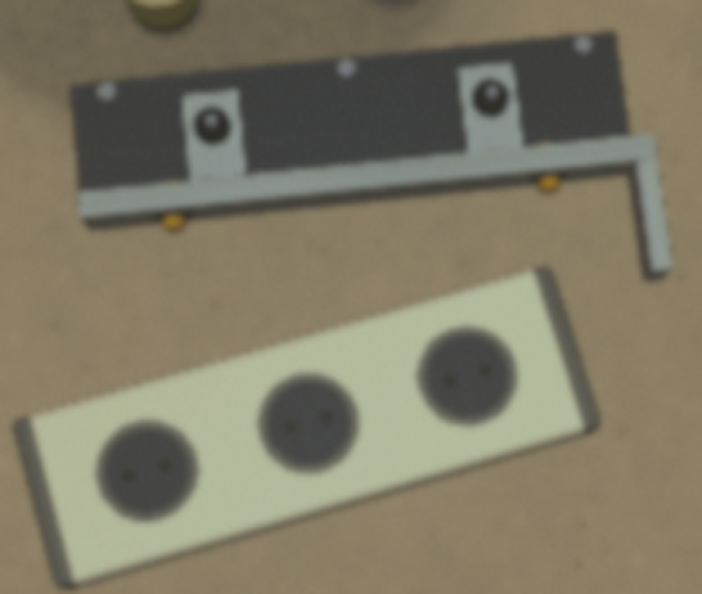

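The crop shows the strip's top front edge from about (82,216) to the inner corner (636,164), the cheek's inner top edge down to (651,270), and the bar's corners at (14,422), (546,266), (598,428), (66,587). The bar is turned about 10° from the rail.

```bash
python3 - <<'E'
from h import *
c=r.capture("top"); im=c["image"]
f=lambda a:(np.array(a,float)+.5)/3.6-.5+[205,145]
R=cv2.Rodrigues(np.array(c["rvec"],float))[0]; print("cam",-R.T@np.array(c["tvec"]).ravel())
D=ray(c,f([(82,216),(636,164),(651,270)]),.034)
B=ray(c,f([(14,422),(546,266),(598,428),(66,587)]),.03)
print(D.round(4));print(B.round(4),B.mean(0))
for X in (D[0]-D[1],D[1]-D[2],B[0]-B[1],B[1]-B[2],B[3]-B[2],B[0]-B[3]): print(np.linalg.norm(X).round(4),np.degrees(np.arctan2(X[1],X[0])).round(2))
# bar white mask
m=cv2.inRange(cv2.cvtColor(im,cv2.COLOR_BGR2HSV),(28,25,140),(45,70,255)); m[:215]=0;m[310:]=0;m[:,:205]=0;m[:,380:]=0
k=max(cv2.findContours(m,0,2)[0],key=cv2.contourArea); bx=cv2.boxPoints(cv2.minAreaRect(k)); W=ray(c,bx,.03);print("white",bx.round(1),W.round(4),W.mean(0))
for i in range(4):
  X=W[i]-W[i-1];print(np.linalg.norm(X).round(4),np.degrees(np.arctan2(X[1],X[0])).round(2))
print("jar",ray(c,[(425,181)],.052),"lemon",ray(c,[(443,298)],.03),"garlic",ray(c,[(431,363)],.03),"shaker",ray(c,[(315,123)],.08),"dial",ray(c,[(248,134)],.05))
E
```

```text
cam [ 0.39079713 -0.22529954  0.89460351]
[[ 0.612  -0.0877  0.034 ]
 [ 0.6412 -0.3764  0.034 ]
 [ 0.5841 -0.3826  0.034 ]]
[[ 0.5053 -0.0559  0.03  ]
 [ 0.587  -0.3284  0.03  ]
 [ 0.502  -0.3534  0.03  ]
 [ 0.4223 -0.0847  0.03  ]] [ 0.50414075 -0.20557115  0.03      ]
0.2903 95.77
0.0574 6.14
0.2845 106.71
0.0887 16.41
0.2803 106.53
0.0879 19.14
white [[211.8 261.3]
 [353.3 218.8]
 [366.9 263.8]
 [225.3 306.3]] [[ 0.5063 -0.0617  0.03  ]
 [ 0.5865 -0.3228  0.03  ]
 [ 0.5014 -0.3462  0.03  ]
 [ 0.4247 -0.0887  0.03  ]] [ 0.50474639 -0.20484862  0.03      ]
0.086 18.31
0.2731 -72.93
0.0883 -164.62
0.2686 106.59
jar [[ 0.65409397 -0.45573462  0.052     ]] lemon [[ 0.43839539 -0.4845716   0.03      ]] garlic [[ 0.3232453  -0.45678124  0.03      ]] shaker [[ 0.75481854 -0.25006846  0.08      ]] dial [[ 0.74499458 -0.12473551  0.05      ]]
```

Call:
send_rows:
  steps:
    - {"dp": [-37,47,0],"roll": 0.1,"jaw": 0}
    - {"dp": [-74,94,0],"roll": 0.2,"jaw": 0}
    - {"dp": [-111,141,0],"roll": 0.312,"jaw": 0}
    - {"dp": [-148,188,0],"roll": 0.312,"jaw": 0}
    - {"dp": [-185,236,0],"roll": 0.312,"jaw": 0}

```text
time_s: 0.82
tcp_pos: [0.3467, -0.3251, 0.2406]
eef_rot: [-180.0, 0.0, -174.1]
contact_force: [1.4, 0.4, 0.2]
gripper_width: 0.0434
gripper_force: 0.0
```

```bash
cat > s.py <<'E'
from h import *
U=np.array([.9947,.1028]);V=np.array([-.1028,.9947]);C=np.array([.6412,-.3764])
def ab(p): d=np.array(p)[:2]-C; return (d@U*1000).round(1),(d@V*1000-145).round(1)
if __name__=="__main__":
    s=r.get_state(); f=s["contact_force"]
    print(s["time_s"],"a,b",ab(s["tcp_pos"]),"z",s["tcp_pos"][2],"rpy",s["eef_rot"].round(2),"Fa,Fb,Fz",(f[:2]@U).round(2),(f[:2]@V).round(2),f[2].round(2),s["gripper_width"])
E
python3 s.py
```

```text
0.825 a,b (np.float64(-287.7), np.float64(-63.7)) z 0.24058298289019273 rpy [-1.7999e+02  2.0000e-02 -1.7408e+02] Fa,Fb,Fz 1.45 0.27 0.24 0.04337594100508058
```

Call:
send_rows:
  steps:
    - {"dp": [-18,50,0],"roll": 0,"jaw": 0}
    - {"dp": [-37,100,0],"roll": 0,"jaw": 0}
    - {"dp": [-55,150,40],"roll": 0,"jaw": 0}
    - {"dp": [-70,198,75],"roll": 0,"jaw": 0}
    - {"dp": [-70,198,130],"roll": 0,"jaw": 0}

```text
time_s: 1.45
tcp_pos: [0.398, -0.1197, 0.1111]
eef_rot: [180.0, 0.3, -173.8]
contact_force: [0.2, 0.3, -1.0]
gripper_width: 0.0008
gripper_force: 0.0
```

```bash
python3 s.py
```

```text
1.45 a,b (np.float64(-215.5), np.float64(135.3)) z 0.11109923565972203 rpy [ 179.99    0.34 -173.76] Fa,Fb,Fz 0.21 0.27 -1.0 0.0007824789647326659
```

Call:
send_rows:
  steps:
    - {"dp": [0,0,45],"roll": 0,"jaw": 0}
    - {"dp": [0,0,80],"roll": 0,"jaw": 0}
    - {"dp": [0,0,91],"roll": 0,"jaw": 0}
    - {"dp": [0,0,91],"roll": 0,"jaw": 0}
    - {"dp": [-8,0,91],"roll": 0,"jaw": 0}

```text
time_s: 2.08
tcp_pos: [0.4045, -0.1218, 0.0208]
eef_rot: [180.0, 0.1, -174.1]
contact_force: [0.3, 0.4, -0.0]
gripper_width: 0.0002
gripper_force: 0.0
```

```bash
python3 s.py; python3 -c "
from h import *
cv2.imwrite('pics/t1.png',r.capture('top')['image'][140:360,180:460].repeat(2,0).repeat(2,1))"
```

```text
2.075 a,b (np.float64(-209.3), np.float64(132.6)) z 0.020762201383462152 rpy [ 1.8000e+02  1.1000e-01 -1.7405e+02] Fa,Fb,Fz 0.38 0.32 -0.0 0.00023055659371980187
```

View pics/t1.png

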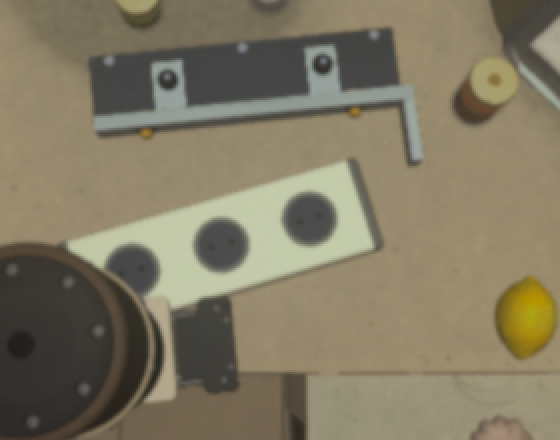

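The bar is undisturbed; the gripper body stands in front of its left end.

Call:
send_rows:
  steps:
    - {"dp": [-5,0,0],"roll": 0,"jaw": 0}
    - {"dp": [-9,0,0],"roll": 0,"jaw": 0}
    - {"dp": [-13,0,0],"roll": 0,"jaw": 0}
    - {"dp": [-17,0,0],"roll": 0,"jaw": 0}
    - {"dp": [-21,0,0],"roll": 0,"jaw": 0}

```text
time_s: 2.75
tcp_pos: [0.424, -0.1197, 0.0193]
eef_rot: [180.0, -0.1, -174.1]
contact_force: [-2.1, 0.5, 0.1]
gripper_width: 0.0006
gripper_force: 0.7
```

```bash
python3 s.py
```

```text
2.75 a,b (np.float64(-189.7), np.float64(132.7)) z 0.019327948717121735 rpy [ 1.8000e+02 -7.0000e-02 -1.7407e+02] Fa,Fb,Fz -2.02 0.7 0.06 0.0006375817389265757
```

Call:
send_rows:
  steps:
    - {"dp": [-4,0,0],"roll": 0,"jaw": 0}
    - {"dp": [-8,0,0],"roll": 0,"jaw": 0}
    - {"dp": [-12,0,0],"roll": 0,"jaw": 0}
    - {"dp": [-16,0,0],"roll": 0,"jaw": 0}
    - {"dp": [-20,0,0],"roll": 0,"jaw": 0}

```text
time_s: 3.38
tcp_pos: [0.4447, -0.1176, 0.0196]
eef_rot: [180.0, 0.0, -174.1]
contact_force: [-2.1, 1.1, 0.6]
gripper_width: 0.0005
gripper_force: 0.6
```

Call:
send_rows:
  steps:
    - {"dp": [-4,0,0],"roll": 0,"jaw": 0}
    - {"dp": [-8,0,0],"roll": 0,"jaw": 0}
    - {"dp": [-12,0,0],"roll": 0,"jaw": 0}
    - {"dp": [-16,0,0],"roll": 0,"jaw": 0}
    - {"dp": [-16,0,0],"roll": 0,"jaw": 0}

```text
time_s: 4.0
tcp_pos: [0.461, -0.1159, 0.0197]
eef_rot: [-180.0, 0.0, -174.0]
contact_force: [0.1, -0.2, -0.5]
gripper_width: 0.0009
gripper_force: 0.0
```

```bash
python3 s.py; python3 -c "
from h import *
cv2.imwrite('pics/t2.png',r.capture('top')['image'][140:310,200:420].repeat(3,0).repeat(3,1))"
```

```text
4.0 a,b (np.float64(-152.5), np.float64(132.7)) z 0.019651166596965218 rpy [-1.8000e+02  4.0000e-02 -1.7404e+02] Fa,Fb,Fz 0.05 -0.23 -0.53 0.0008651885724145684
```

View pics/t2.png

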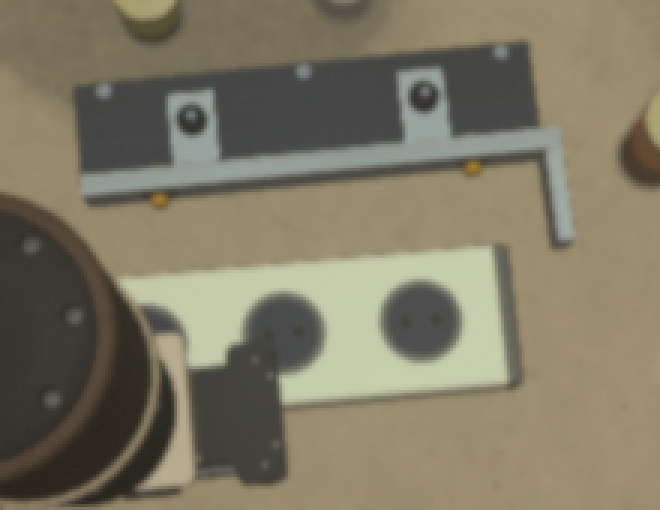

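The bar is now parallel to the rail, about 53 mm from the strip and about 28 mm left of the cheek. Next I push it forward at mid length.

Call:
send_rows:
  steps:
    - {"dp": [12,0,0],"roll": 0,"jaw": 0}
    - {"dp": [12,-52,0],"roll": 0,"jaw": 0}
    - {"dp": [12,-104,0],"roll": 0,"jaw": 0}
    - {"dp": [6,-104,0],"roll": 0,"jaw": 0}
    - {"dp": [2,-104,0],"roll": 0,"jaw": 0}

```text
time_s: 4.68
tcp_pos: [0.4685, -0.2197, 0.0195]
eef_rot: [180.0, -0.0, -174.1]
contact_force: [-0.4, 0.1, 0.2]
gripper_width: 0.0003
gripper_force: 0.0
```

Call:
send_rows:
  steps:
    - {"dp": [-5,0,0],"roll": 0,"jaw": 0}
    - {"dp": [-10,0,0],"roll": 0,"jaw": 0}
    - {"dp": [-15,0,0],"roll": 0,"jaw": 0}
    - {"dp": [-20,0,0],"roll": 0,"jaw": 0}
    - {"dp": [-25,0,0],"roll": 0,"jaw": 0}

```text
time_s: 5.3
tcp_pos: [0.4942, -0.2168, 0.0195]
eef_rot: [180.0, -0.0, -174.0]
contact_force: [-3.4, 0.2, 1.8]
gripper_width: 0.0002
gripper_force: 1.5
```

```bash
python3 s.py; python3 -c "
from h import *
cv2.imwrite('pics/t3.png',r.capture('top')['image'][140:310,200:420].repeat(3,0).repeat(3,1))"
```

```text
5.3 a,b (np.float64(-129.8), np.float64(28.9)) z 0.019501558517987898 rpy [ 1.8000e+02 -1.0000e-02 -1.7404e+02] Fa,Fb,Fz -3.35 0.56 1.81 0.00017731372958844306
```

View pics/t3.png

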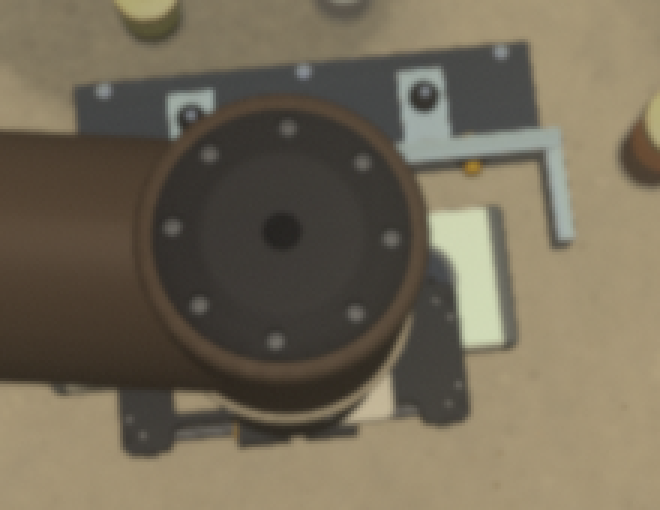

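Call:
send_rows:
  steps:
    - {"dp": [-5,0,0],"roll": 0,"jaw": 0}
    - {"dp": [-10,0,0],"roll": 0,"jaw": 0}
    - {"dp": [-10,0,0],"roll": 0,"jaw": 0}
    - {"dp": [6,0,0],"roll": 0,"jaw": 0}
    - {"dp": [6,0,-50],"roll": 0,"jaw": 0}

```text
time_s: 5.98
tcp_pos: [0.4836, -0.2173, 0.0669]
eef_rot: [179.9, -0.4, -174.1]
contact_force: [1.4, -0.5, 0.9]
gripper_width: 0.0005
gripper_force: 0.0
```

Call:
send_rows:
  steps:
    - {"dp": [0,50,-10],"roll": 0,"jaw": 0}
    - {"dp": [0,100,-10],"roll": 0,"jaw": 0}
    - {"dp": [0,150,-10],"roll": 0,"jaw": 0}
    - {"dp": [-40,183,-10],"roll": 0,"jaw": 0}
    - {"dp": [-80,183,-10],"roll": 0,"jaw": 0}

```text
time_s: 6.6
tcp_pos: [0.549, -0.0251, 0.0805]
eef_rot: [180.0, 0.1, -173.9]
contact_force: [1.2, 0.5, -0.7]
gripper_width: 0.0003
gripper_force: 0.0
```

```bash
python3 s.py
```

```text
6.6 a,b (np.float64(-55.6), np.float64(213.9)) z 0.08048707487751414 rpy [ 1.7997e+02  1.2000e-01 -1.7386e+02] Fa,Fb,Fz 1.29 0.4 -0.73 0.0003272796359701294
```

Call:
send_rows:
  steps:
    - {"dp": [0,0,40],"roll": 0,"jaw": 0}
    - {"dp": [0,0,60],"roll": 0,"jaw": 0}
    - {"dp": [0,0,60],"roll": 0,"jaw": 0}
    - {"dp": [0,-6,60],"roll": 0,"jaw": 0}
    - {"dp": [0,-12,60],"roll": 0,"jaw": 0}

```text
time_s: 7.22
tcp_pos: [0.5505, -0.0396, 0.0208]
eef_rot: [180.0, 0.1, -174.0]
contact_force: [-0.1, 0.5, 1.0]
gripper_width: 0.0007
gripper_force: 0.0
```

Call:
send_rows:
  steps:
    - {"dp": [0,-5,0],"roll": 0,"jaw": 0}
    - {"dp": [0,-10,0],"roll": 0,"jaw": 0}
    - {"dp": [0,-14,0],"roll": 0,"jaw": 0}
    - {"dp": [0,-18,0],"roll": 0,"jaw": 0}
    - {"dp": [0,-22,0],"roll": 0,"jaw": 0}

```text
time_s: 7.85
tcp_pos: [0.5531, -0.0608, 0.0202]
eef_rot: [180.0, 0.1, -174.0]
contact_force: [-0.4, 5.1, 5.7]
gripper_width: 0.0004
gripper_force: 3.2
```

```bash
python3 s.py; python3 -c "
from h import *
cv2.imwrite('pics/t4.png',r.capture('top')['image'][140:310,200:420].repeat(3,0).repeat(3,1))"
```

```text
7.85 a,b (np.float64(-55.2), np.float64(178.0)) z 0.020182050330813252 rpy [ 1.7998e+02  1.1000e-01 -1.7402e+02] Fa,Fb,Fz 0.12 5.13 5.75 0.0003973878276489355
```

View pics/t4.png

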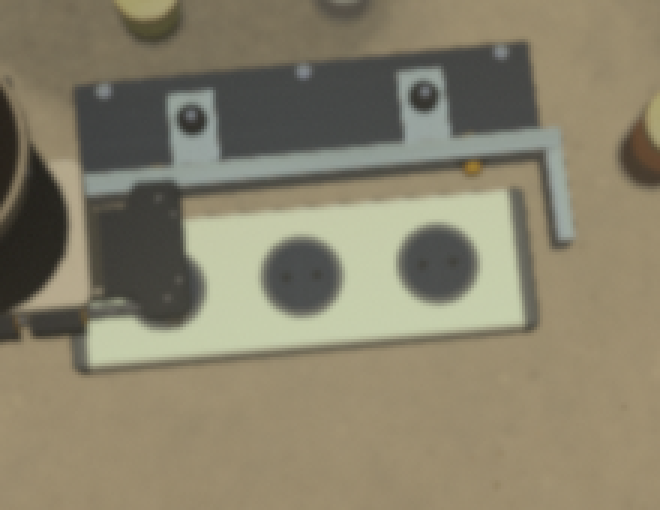

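The bar slides parallel to the rail; about 12 mm remains between its right end and the cheek.

Call:
send_rows:
  steps:
    - {"dp": [0,-3,0],"roll": 0,"jaw": 0}
    - {"dp": [0,-6,0],"roll": 0,"jaw": 0}
    - {"dp": [0,-8,0],"roll": 0,"jaw": 0}
    - {"dp": [0,-9,0],"roll": 0,"jaw": 0}
    - {"dp": [0,-9,0],"roll": 0,"jaw": 0}

```text
time_s: 8.52
tcp_pos: [0.5536, -0.0698, 0.0199]
eef_rot: [180.0, 0.1, -174.0]
contact_force: [0.8, 4.6, 5.6]
gripper_width: 0.0008
gripper_force: 2.5
```

Call:
send_rows:
  steps:
    - {"dp": [0,-1,0],"roll": 0,"jaw": 0}
    - {"dp": [0,-2,0],"roll": 0,"jaw": 0}
    - {"dp": [0,-2,0],"roll": 0,"jaw": 0}

```text
time_s: 8.9
tcp_pos: [0.5538, -0.0718, 0.0199]
eef_rot: [180.0, 0.1, -174.0]
contact_force: [-0.3, 5.2, 4.9]
gripper_width: 0.0001
gripper_force: 2.8
```

```bash
python3 s.py
```

```text
8.9 a,b (np.float64(-55.7), np.float64(166.9)) z 0.019902080982019867 rpy [ 1.7999e+02  6.0000e-02 -1.7404e+02] Fa,Fb,Fz 0.21 5.16 4.89 0.00014126134791927076
```

Still sliding freely; nudge on in 1 mm rows until the cheek stops it.

Call:
send_rows:
  steps:
    - {"dp": [0,-1,0],"roll": 0,"jaw": 0}
    - {"dp": [0,-2,0],"roll": 0,"jaw": 0}
    - {"dp": [0,-2,0],"roll": 0,"jaw": 0}

```text
time_s: 9.28
tcp_pos: [0.5539, -0.0739, 0.0199]
eef_rot: [180.0, 0.0, -174.0]
contact_force: [-0.9, 4.3, 5.1]
gripper_width: 0.0005
gripper_force: 2.7
```

```bash
python3 s.py; python3 -c "
from h import *
cv2.imwrite('pics/t5.png',r.capture('top')['image'][180:280,330:420].repeat(6,0).repeat(6,1))"
```

```text
9.275 a,b (np.float64(-55.7), np.float64(164.9)) z 0.019869645997553517 rpy [ 1.7999e+02  5.0000e-02 -1.7403e+02] Fa,Fb,Fz -0.43 4.36 5.13 0.0005204621880623897
```

View pics/t5.png

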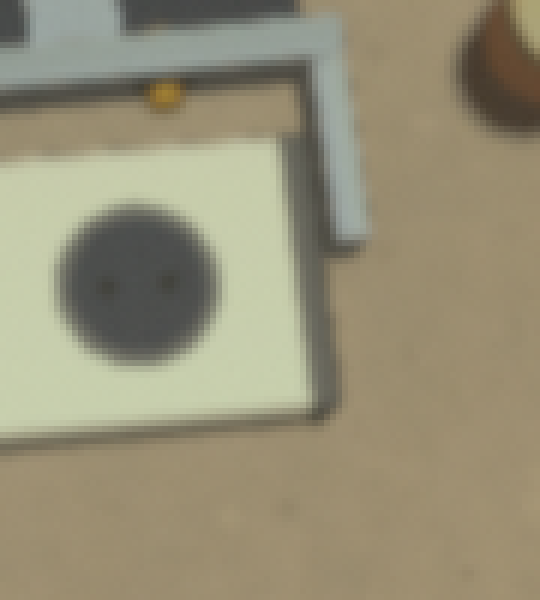

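The bar's right end lies almost against the cheek (pixels about (303,135) to (330,250)), a couple of mm off at most.

Call:
send_rows:
  steps:
    - {"dp": [0,-1,0],"roll": 0,"jaw": 0}
    - {"dp": [0,-2,0],"roll": 0,"jaw": 0}
    - {"dp": [0,-2,0],"roll": 0,"jaw": 0}

```text
time_s: 9.7
tcp_pos: [0.5541, -0.0758, 0.0198]
eef_rot: [180.0, 0.0, -174.0]
contact_force: [-1.4, 4.8, 4.8]
gripper_width: -0.0
gripper_force: 2.7
```

```bash
python3 s.py
```

```text
9.7 a,b (np.float64(-55.8), np.float64(162.9)) z 0.019842303489955547 rpy [ 1.7999e+02  5.0000e-02 -1.7403e+02] Fa,Fb,Fz -0.9 4.94 4.84 -1.6484521788670743e-05
```

Call:
send_rows:
  steps:
    - {"dp": [0,-1,0],"roll": 0,"jaw": 0}
    - {"dp": [0,-1,0],"roll": 0,"jaw": 0}

```text
time_s: 9.95
tcp_pos: [0.5542, -0.0764, 0.0199]
eef_rot: [180.0, 0.1, -174.0]
contact_force: [-0.9, 7.6, 5.5]
gripper_width: 0.0005
gripper_force: 4.3
```

Call:
send_rows:
  steps:
    - {"dp": [0,-1,0],"roll": 0,"jaw": 0}
    - {"dp": [0,-1,0],"roll": 0,"jaw": 0}

```text
time_s: 10.2
tcp_pos: [0.5542, -0.0766, 0.0199]
eef_rot: [179.9, 0.1, -174.0]
contact_force: [-2.5, 14.2, 8.4]
gripper_width: 0.0005
gripper_force: 7.4
```

```bash
python3 s.py
```

```text
10.2 a,b (np.float64(-55.8), np.float64(162.1)) z 0.01986646229705553 rpy [ 1.7993e+02  6.0000e-02 -1.7404e+02] Fa,Fb,Fz -1.05 14.35 8.42 0.0005327416082706504
```

The cheek stops the bar: the force rises about 7 N/mm at b = 162 mm. Now over to the robot-side face, left end.

Call:
send_rows:
  steps:
    - {"dp": [0,8,0],"roll": 0,"jaw": 0}
    - {"dp": [0,12,-30],"roll": 0,"jaw": 0}
    - {"dp": [20,12,-60],"roll": 0,"jaw": 0}
    - {"dp": [60,-20,-60],"roll": 0,"jaw": 0}
    - {"dp": [90,-62,-60],"roll": 0,"jaw": 0}

```text
time_s: 10.82
tcp_pos: [0.4689, -0.1495, 0.0796]
eef_rot: [-180.0, -0.1, -174.0]
contact_force: [1.2, -0.9, 0.6]
gripper_width: 0.0007
gripper_force: 0.0
```

Call:
send_rows:
  steps:
    - {"dp": [0,0,0],"roll": 0,"jaw": 0}
    - {"dp": [0,0,40],"roll": 0,"jaw": 0}
    - {"dp": [0,0,60],"roll": 0,"jaw": 0}
    - {"dp": [-8,0,60],"roll": 0,"jaw": 0}
    - {"dp": [-16,0,60],"roll": 0,"jaw": 0}

```text
time_s: 11.45
tcp_pos: [0.488, -0.1472, 0.0201]
eef_rot: [-180.0, 0.0, -174.0]
contact_force: [0.3, -0.7, 0.2]
gripper_width: 0.0005
gripper_force: 0.0
```

```bash
python3 s.py
```

```text
11.45 a,b (np.float64(-128.8), np.float64(98.7)) z 0.020097366512745095 rpy [-1.7998e+02  3.0000e-02 -1.7402e+02] Fa,Fb,Fz 0.26 -0.7 0.19 0.00045078691232546035
```

Call:
send_rows:
  steps:
    - {"dp": [-4,0,0],"roll": 0,"jaw": 0}
    - {"dp": [-8,0,0],"roll": 0,"jaw": 0}
    - {"dp": [-11,0,0],"roll": 0,"jaw": 0}
    - {"dp": [-14,0,0],"roll": 0,"jaw": 0}
    - {"dp": [-14,0,0],"roll": 0,"jaw": 0}

```text
time_s: 12.08
tcp_pos: [0.5001, -0.1459, 0.0194]
eef_rot: [180.0, -0.0, -174.1]
contact_force: [-2.6, 1.0, -0.1]
gripper_width: 0.0002
gripper_force: 1.2
```

Call:
send_rows:
  steps:
    - {"dp": [16,0,0],"roll": 0,"jaw": 0}
    - {"dp": [16,-55,0],"roll": 0,"jaw": 0}
    - {"dp": [16,-110,0],"roll": 0,"jaw": 0}
    - {"dp": [16,-165,0],"roll": 0,"jaw": 0}
    - {"dp": [16,-200,0],"roll": 0,"jaw": 0}

```text
time_s: 12.7
tcp_pos: [0.5049, -0.3489, 0.0197]
eef_rot: [-180.0, 0.0, -174.1]
contact_force: [-0.1, -0.0, -0.6]
gripper_width: -0.0
gripper_force: 0.0
```

```bash
python3 s.py
```

```text
12.7 a,b (np.float64(-132.8), np.float64(-103.6)) z 0.019665461516450947 rpy [-1.7997e+02  5.0000e-02 -1.7413e+02] Fa,Fb,Fz -0.11 -0.01 -0.6 -7.941105214147803e-06
```

Now the right end: to about a = -108.

Call:
send_rows:
  steps:
    - {"dp": [-8,0,0],"roll": 0,"jaw": 0}
    - {"dp": [-12,0,0],"roll": 0,"jaw": 0}
    - {"dp": [-16,0,0],"roll": 0,"jaw": 0}
    - {"dp": [-20,0,0],"roll": 0,"jaw": 0}
    - {"dp": [-24,0,0],"roll": 0,"jaw": 0}

```text
time_s: 13.32
tcp_pos: [0.5294, -0.3434, 0.0196]
eef_rot: [180.0, -0.0, -174.0]
contact_force: [-0.8, -0.9, 0.2]
gripper_width: 0.0006
gripper_force: 0.7
```

```bash
python3 s.py
```

```text
13.325 a,b (np.float64(-107.8), np.float64(-100.6)) z 0.019576182255788607 rpy [ 1.7999e+02 -2.0000e-02 -1.7400e+02] Fa,Fb,Fz -0.94 -0.83 0.18 0.0006267749923161746
```

Call:
send_rows:
  steps:
    - {"dp": [10,0,0],"roll": 0,"jaw": 0}
    - {"dp": [16,55,0],"roll": 0,"jaw": 0}
    - {"dp": [16,110,0],"roll": 0,"jaw": 0}
    - {"dp": [16,165,0],"roll": 0,"jaw": 0}
    - {"dp": [14,200,0],"roll": 0,"jaw": 0}

```text
time_s: 13.95
tcp_pos: [0.4938, -0.1447, 0.0199]
eef_rot: [180.0, 0.0, -174.0]
contact_force: [0.6, 0.6, 0.9]
gripper_width: 0.0002
gripper_force: 0.0
```

Call:
send_rows:
  steps:
    - {"dp": [-6,0,0],"roll": 0,"jaw": 0}
    - {"dp": [-10,0,0],"roll": 0,"jaw": 0}
    - {"dp": [-13,0,0],"roll": 0,"jaw": 0}
    - {"dp": [-15,0,0],"roll": 0,"jaw": 0}
    - {"dp": [-17,0,0],"roll": 0,"jaw": 0}

```text
time_s: 14.58
tcp_pos: [0.5111, -0.1454, 0.0193]
eef_rot: [180.0, -0.1, -174.1]
contact_force: [-2.6, 0.2, -0.1]
gripper_width: 0.0005
gripper_force: 1.2
```

```bash
python3 s.py
```

```text
14.575 a,b (np.float64(-105.7), np.float64(98.2)) z 0.01927569295885078 rpy [ 1.7999e+02 -6.0000e-02 -1.7412e+02] Fa,Fb,Fz -2.6 0.48 -0.05 0.0005298536342869871
```

Call:
send_rows:
  steps:
    - {"dp": [-1,0,0],"roll": 0,"jaw": 0}
    - {"dp": [-2,0,0],"roll": 0,"jaw": 0}
    - {"dp": [-3,0,0],"roll": 0,"jaw": 0}

```text
time_s: 14.95
tcp_pos: [0.5141, -0.1444, 0.0194]
eef_rot: [180.0, -0.0, -174.1]
contact_force: [-3.6, 2.3, -0.4]
gripper_width: 0.0004
gripper_force: 1.5
```

Call:
send_rows:
  steps:
    - {"dp": [14,0,0],"roll": 0,"jaw": 0}
    - {"dp": [14,-55,0],"roll": 0,"jaw": 0}
    - {"dp": [14,-110,0],"roll": 0,"jaw": 0}
    - {"dp": [14,-165,0],"roll": 0,"jaw": 0}
    - {"dp": [8,-200,0],"roll": 0,"jaw": 0}

```text
time_s: 15.58
tcp_pos: [0.527, -0.3467, 0.0199]
eef_rot: [-180.0, 0.1, -174.1]
contact_force: [0.7, 0.8, -0.1]
gripper_width: 0.0006
gripper_force: 0.0
```

Call:
send_rows:
  steps:
    - {"dp": [-4,0,0],"roll": 0,"jaw": 0}
    - {"dp": [-7,0,0],"roll": 0,"jaw": 0}
    - {"dp": [-9,0,0],"roll": 0,"jaw": 0}
    - {"dp": [-10,0,0],"roll": 0,"jaw": 0}
    - {"dp": [-10,0,0],"roll": 0,"jaw": 0}

```text
time_s: 16.2
tcp_pos: [0.5373, -0.3423, 0.0196]
eef_rot: [180.0, -0.0, -174.0]
contact_force: [-1.5, 0.9, -0.1]
gripper_width: 0.0006
gripper_force: 0.7
```

```bash
python3 s.py
```

```text
16.2 a,b (np.float64(-99.9), np.float64(-100.4)) z 0.019568934251106822 rpy [ 1.7998e+02 -1.0000e-02 -1.7401e+02] Fa,Fb,Fz -1.44 1.1 -0.12 0.0005950537139581755
```

Call:
send_rows:
  steps:
    - {"dp": [-1,0,0],"roll": 0,"jaw": 0}
    - {"dp": [-2,0,0],"roll": 0,"jaw": 0}
    - {"dp": [-2,0,0],"roll": 0,"jaw": 0}

```text
time_s: 16.58
tcp_pos: [0.5379, -0.3426, 0.0195]
eef_rot: [179.9, -0.1, -174.1]
contact_force: [-5.9, 2.4, 4.8]
gripper_width: 0.0004
gripper_force: 2.9
```

Call:
send_rows:
  steps:
    - {"dp": [14,0,0],"roll": 0,"jaw": 0}
    - {"dp": [14,55,0],"roll": 0,"jaw": 0}
    - {"dp": [14,110,0],"roll": 0,"jaw": 0}
    - {"dp": [14,165,0],"roll": 0,"jaw": 0}
    - {"dp": [8,200,0],"roll": 0,"jaw": 0}

```text
time_s: 17.2
tcp_pos: [0.5102, -0.1431, 0.02]
eef_rot: [180.0, 0.1, -174.0]
contact_force: [1.0, -0.3, 0.4]
gripper_width: 0.0005
gripper_force: 0.0
```

Call:
send_rows:
  steps:
    - {"dp": [-4,0,0],"roll": 0,"jaw": 0}
    - {"dp": [-6,0,0],"roll": 0,"jaw": 0}
    - {"dp": [-8,0,0],"roll": 0,"jaw": 0}
    - {"dp": [-9,0,0],"roll": 0,"jaw": 0}
    - {"dp": [-9,0,0],"roll": 0,"jaw": 0}

```text
time_s: 17.82
tcp_pos: [0.5162, -0.1452, 0.0187]
eef_rot: [180.0, -0.3, -174.2]
contact_force: [-9.4, 2.6, 4.8]
gripper_width: 0.0004
gripper_force: 4.2
```

```bash
python3 s.py
```

```text
17.825 a,b (np.float64(-100.5), np.float64(97.8)) z 0.018729964472662577 rpy [ 179.96   -0.31 -174.2 ] Fa,Fb,Fz -9.06 3.56 4.84 0.00041151445249999535
```

Call:
send_rows:
  steps:
    - {"dp": [12,0,0],"roll": 0,"jaw": 0}
    - {"dp": [40,0,-60],"roll": 0,"jaw": 0}
    - {"dp": [80,40,-120],"roll": 0,"jaw": 0}
    - {"dp": [100,90,-120],"roll": 0,"jaw": 0}
    - {"dp": [100,140,-120],"roll": 0,"jaw": 0}

```text
time_s: 18.45
tcp_pos: [0.405, -0.0149, 0.1412]
eef_rot: [179.9, 0.3, -174.2]
contact_force: [1.5, 0.2, 0.1]
gripper_width: 0.0006
gripper_force: 0.0
```

```bash
python3 - <<'E'
from h import *
a=r.capture('top')['image'][145:285,205:405]; b=r.capture('scene')['image'][170:300,210:440]
a=cv2.resize(a,(480,336),interpolation=2);b=cv2.resize(b,(480,264),interpolation=2)
cv2.imwrite('pics/t6.png',cv2.resize(np.vstack([a,b]),None,fx=1,fy=1))
E
```

```text
(no output)
```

View pics/t6.png

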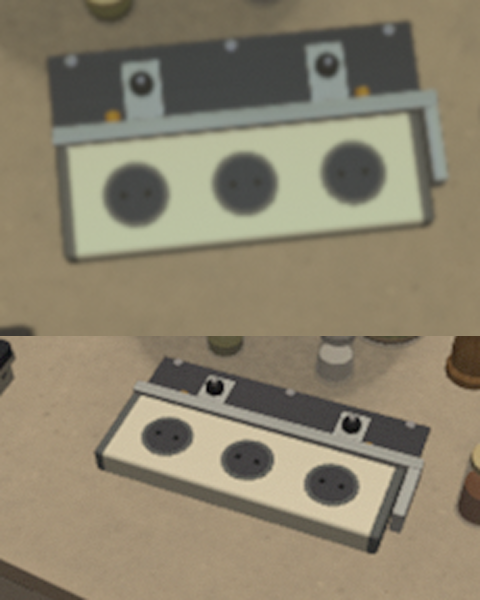

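Both contacts are in, with brass showing behind the strip at about (113,117) and (362,92), and the bar is flush along the rail. The right end may stand a few mm off the cheek, so I push the left end once more.

Call:
send_rows:
  steps:
    - {"dp": [-50,-20,20],"roll": 0,"jaw": 0}
    - {"dp": [-100,-40,40],"roll": 0,"jaw": 0}
    - {"dp": [-151,-48,60],"roll": 0,"jaw": 0}
    - {"dp": [-151,-48,60],"roll": 0,"jaw": 0}

```text
time_s: 19.05
tcp_pos: [0.5628, -0.0489, 0.0763]
eef_rot: [-179.9, -0.2, -174.2]
contact_force: [-1.5, -0.4, -0.1]
gripper_width: 0.0007
gripper_force: 0.0
```

```bash
python3 s.py
```

```text
19.05 a,b (np.float64(-44.3), np.float64(188.8)) z 0.07625247327394542 rpy [-1.7995e+02 -1.7000e-01 -1.7419e+02] Fa,Fb,Fz -1.55 -0.28 -0.1 0.0007466334207557088
```

Call:
send_rows:
  steps:
    - {"dp": [0,0,35],"roll": 0,"jaw": 0}
    - {"dp": [0,0,56],"roll": 0,"jaw": 0}
    - {"dp": [0,-7,56],"roll": 0,"jaw": 0}
    - {"dp": [0,-14,56],"roll": 0,"jaw": 0}
    - {"dp": [0,-18,56],"roll": 0,"jaw": 0}

```text
time_s: 19.68
tcp_pos: [0.5633, -0.0658, 0.0249]
eef_rot: [180.0, 0.1, -174.1]
contact_force: [-0.7, 0.0, -0.6]
gripper_width: 0.0
gripper_force: 0.0
```

```bash
python3 s.py
```

```text
19.675 a,b (np.float64(-45.5), np.float64(172.0)) z 0.024919688604215333 rpy [ 1.7999e+02  1.3000e-01 -1.7408e+02] Fa,Fb,Fz -0.74 0.09 -0.57 7.4555736645596105e-06
```

Call:
send_rows:
  steps:
    - {"dp": [0,0,5],"roll": 0,"jaw": 0}
    - {"dp": [0,-3,5],"roll": 0,"jaw": 0}
    - {"dp": [0,-5,5],"roll": 0,"jaw": 0}
    - {"dp": [0,-6,5],"roll": 0,"jaw": 0}

```text
time_s: 20.18
tcp_pos: [0.5633, -0.0711, 0.0186]
eef_rot: [-180.0, 0.0, -174.0]
contact_force: [0.4, -0.4, 0.6]
gripper_width: 0.0002
gripper_force: 0.0
```

Call:
send_rows:
  steps:
    - {"dp": [0,-1,0],"roll": 0,"jaw": 0}
    - {"dp": [0,-2,0],"roll": 0,"jaw": 0}
    - {"dp": [0,-2,0],"roll": 0,"jaw": 0}

```text
time_s: 20.55
tcp_pos: [0.5634, -0.073, 0.0186]
eef_rot: [-180.0, -0.0, -174.1]
contact_force: [-0.8, 0.5, -0.1]
gripper_width: 0.0005
gripper_force: 0.0
```

```bash
python3 s.py
```

```text
20.55 a,b (np.float64(-46.2), np.float64(164.7)) z 0.01856411242390042 rpy [-180.     -0.   -174.05] Fa,Fb,Fz -0.76 0.62 -0.1 0.0005099810393828542
```

Call:
send_rows:
  steps:
    - {"dp": [0,-1,0],"roll": 0,"jaw": 0}
    - {"dp": [0,-2,0],"roll": 0,"jaw": 0}
    - {"dp": [0,-2,0],"roll": 0,"jaw": 0}

```text
time_s: 20.92
tcp_pos: [0.5636, -0.0749, 0.0185]
eef_rot: [180.0, -0.0, -174.1]
contact_force: [-0.3, 2.6, 0.2]
gripper_width: 0.0002
gripper_force: 1.4
```

Call:
send_rows:
  steps:
    - {"dp": [0,-1,0],"roll": 0,"jaw": 0}
    - {"dp": [0,-1,0],"roll": 0,"jaw": 0}

```text
time_s: 21.18
tcp_pos: [0.5636, -0.0754, 0.0185]
eef_rot: [180.0, 0.0, -174.1]
contact_force: [-1.7, 7.4, 0.7]
gripper_width: 0.0003
gripper_force: 3.7
```

```bash
python3 s.py
```

```text
21.175 a,b (np.float64(-46.2), np.float64(162.4)) z 0.01853506375536747 rpy [ 179.96    0.   -174.06] Fa,Fb,Fz -0.88 7.54 0.68 0.00032536415860056364
```

Seated against the cheek. Now the firm push at mid face.

Call:
send_rows:
  steps:
    - {"dp": [0,8,0],"roll": 0,"jaw": 0}
    - {"dp": [0,10,-35],"roll": 0,"jaw": 0}
    - {"dp": [10,0,-60],"roll": 0,"jaw": 0}
    - {"dp": [50,-45,-60],"roll": 0,"jaw": 0}
    - {"dp": [79,-95,-60],"roll": 0,"jaw": 0}

```text
time_s: 21.8
tcp_pos: [0.4941, -0.1793, 0.0791]
eef_rot: [-180.0, 0.0, -173.9]
contact_force: [0.9, -0.5, -0.1]
gripper_width: 0.0006
gripper_force: 0.0
```

Call:
send_rows:
  steps:
    - {"dp": [0,-50,0],"roll": 0,"jaw": 0}
    - {"dp": [0,-67,20],"roll": 0,"jaw": 0}
    - {"dp": [0,-67,58],"roll": 0,"jaw": 0}
    - {"dp": [-8,-67,58],"roll": 0,"jaw": 0}
    - {"dp": [-16,-67,58],"roll": 0,"jaw": 0}

```text
time_s: 22.42
tcp_pos: [0.5192, -0.2436, 0.0216]
eef_rot: [-180.0, 0.0, -174.0]
contact_force: [0.3, 1.4, -0.0]
gripper_width: 0.0009
gripper_force: 0.0
```

```bash
python3 s.py
```

```text
22.425 a,b (np.float64(-107.7), np.float64(-0.4)) z 0.021558833702669422 rpy [-1.7996e+02  3.0000e-02 -1.7400e+02] Fa,Fb,Fz 0.48 1.32 -0.02 0.0008768815247668172
```

Call:
send_rows:
  steps:
    - {"dp": [-3,0,0],"roll": 0,"jaw": 0}
    - {"dp": [-5,0,0],"roll": 0,"jaw": 0}
    - {"dp": [-7,0,0],"roll": 0,"jaw": 0}
    - {"dp": [-7,0,0],"roll": 0,"jaw": 0}

```text
time_s: 22.92
tcp_pos: [0.525, -0.2429, 0.0208]
eef_rot: [-180.0, 0.0, -174.0]
contact_force: [0.0, -0.5, 0.3]
gripper_width: 0.0006
gripper_force: 0.0
```

```bash
python3 s.py
```

```text
22.925 a,b (np.float64(-101.9), np.float64(-0.2)) z 0.020845346429546503 rpy [-1.7999e+02  2.0000e-02 -1.7404e+02] Fa,Fb,Fz -0.02 -0.53 0.31 0.0005654846463044722
```

Call:
send_rows:
  steps:
    - {"dp": [-1,0,0],"roll": 0,"jaw": 0}
    - {"dp": [-2,0,0],"roll": 0,"jaw": 0}
    - {"dp": [-2,0,0],"roll": 0,"jaw": 0}

```text
time_s: 23.3
tcp_pos: [0.5262, -0.2428, 0.0204]
eef_rot: [180.0, -0.1, -174.1]
contact_force: [-1.6, 0.1, 2.3]
gripper_width: 0.0005
gripper_force: 1.1
```

Call:
send_rows:
  steps:
    - {"dp": [-1,0,0],"roll": 0,"jaw": 0}
    - {"dp": [-1,0,0],"roll": 0,"jaw": 0}

```text
time_s: 23.55
tcp_pos: [0.5263, -0.2427, 0.0203]
eef_rot: [180.0, -0.1, -174.1]
contact_force: [-5.0, -1.5, 4.7]
gripper_width: 0.0003
gripper_force: 2.6
```

```bash
python3 s.py
```

```text
23.55 a,b (np.float64(-100.5), np.float64(-0.2)) z 0.020329960158454174 rpy [ 1.7997e+02 -1.5000e-01 -1.7408e+02] Fa,Fb,Fz -5.12 -1.0 4.74 0.0002838393450449602
```

Call:
send_rows:
  steps:
    - {"dp": [-1,0,0],"roll": 0,"jaw": 0}
    - {"dp": [-1,0,0],"roll": 0,"jaw": 0}

```text
time_s: 23.8
tcp_pos: [0.5264, -0.2427, 0.0203]
eef_rot: [180.0, -0.2, -174.1]
contact_force: [-6.7, -1.0, 5.7]
gripper_width: 0.0005
gripper_force: 3.8
```

Call:
send_rows:
  steps:
    - {"dp": [-0.7,0,0],"roll": 0,"jaw": 0}
    - {"dp": [-0.7,0,0],"roll": 0,"jaw": 0}

```text
time_s: 24.05
tcp_pos: [0.5265, -0.2427, 0.0202]
eef_rot: [179.9, -0.3, -174.1]
contact_force: [-8.7, -1.8, 7.7]
gripper_width: 0.0004
gripper_force: 4.7
```

```bash
python3 s.py
```

```text
24.05 a,b (np.float64(-100.3), np.float64(-0.2)) z 0.020244414008991456 rpy [ 179.95   -0.29 -174.09] Fa,Fb,Fz -8.88 -0.91 7.72 0.00036948485440710247
```

Call:
send_rows:
  steps:
    - {"dp": [-1,0,-0.5],"roll": 0,"jaw": 0}
    - {"dp": [-1.5,0,-1],"roll": 0,"jaw": 0}
    - {"dp": [-1.5,0,-1],"roll": 0,"jaw": 0}

```text
time_s: 24.42
tcp_pos: [0.5273, -0.2426, 0.0203]
eef_rot: [179.9, -0.4, -174.1]
contact_force: [-8.7, -4.9, -0.1]
gripper_width: 0.0005
gripper_force: 4.2
```

Call:
send_rows:
  steps:
    - {"dp": [-0.6,0,0],"roll": 0,"jaw": 0}
    - {"dp": [-0.6,0,0],"roll": 0,"jaw": 0}
    - {"dp": [-0.6,0,0],"roll": 0,"jaw": 0}

```text
time_s: 24.8
tcp_pos: [0.5274, -0.2426, 0.0203]
eef_rot: [179.9, -0.4, -174.1]
contact_force: [-10.6, -4.2, 1.6]
gripper_width: 0.0003
gripper_force: 5.0
```

```bash
python3 s.py
```

```text
24.8 a,b (np.float64(-99.5), np.float64(-0.2)) z 0.02030717646792491 rpy [ 179.92   -0.42 -174.12] Fa,Fb,Fz -11.02 -3.1 1.6 0.0003353072048217157
```

Call:
send_rows:
  steps:
    - {"dp": [-0.8,0,0],"roll": 0,"jaw": 0}
    - {"dp": [-1.2,0,0],"roll": 0,"jaw": 0}
    - {"dp": [-1.2,0,0],"roll": 0,"jaw": 0}

```text
time_s: 25.18
tcp_pos: [0.5274, -0.2426, 0.0203]
eef_rot: [179.9, -0.5, -174.1]
contact_force: [-12.9, -5.2, 5.0]
gripper_width: 0.0007
gripper_force: 6.7
```

```bash
python3 s.py
```

```text
25.175 a,b (np.float64(-99.4), np.float64(-0.2)) z 0.020294689630982386 rpy [ 179.9    -0.54 -174.13] Fa,Fb,Fz -13.34 -3.86 5.01 0.0007096432704207958
```

Call:
send_rows:
  steps:
    - {"dp": [-0.8,0,0],"roll": 0,"jaw": 0}
    - {"dp": [-1.3,0,0],"roll": 0,"jaw": 0}
    - {"dp": [-1.3,0,0],"roll": 0,"jaw": 0}
    - {"dp": [-1.3,0,0],"roll": 0,"jaw": 0}
    - {"dp": [-1.3,0,0],"roll": 0,"jaw": 0}

```text
time_s: 25.8
tcp_pos: [0.5274, -0.2426, 0.0203]
eef_rot: [179.9, -0.7, -174.1]
contact_force: [-15.5, -5.0, 7.9]
gripper_width: 0.0005
gripper_force: 8.5
```

```bash
python3 s.py
```

```text
25.8 a,b (np.float64(-99.4), np.float64(-0.2)) z 0.020302267505771698 rpy [ 179.88   -0.65 -174.14] Fa,Fb,Fz -15.98 -3.37 7.86 0.00046788687320925863
```

Pressing at 16 N towards the rail, 18 N in all. Now release and back off.

Call:
send_rows:
  steps:
    - {"dp": [0,0,0],"roll": 0,"jaw": 0}
    - {"dp": [3,0,0],"roll": 0,"jaw": 0}
    - {"dp": [10,0,0],"roll": 0,"jaw": 0}
    - {"dp": [30,0,0],"roll": 0,"jaw": 0}
    - {"dp": [50,0,-50],"roll": 0,"jaw": 0}

```text
time_s: 26.42
tcp_pos: [0.4821, -0.2466, 0.0691]
eef_rot: [179.9, -0.3, -174.1]
contact_force: [1.4, -0.8, 0.4]
gripper_width: 0.0005
gripper_force: 0.0
```

Call:
send_rows:
  steps:
    - {"dp": [40,50,-50],"roll": 0,"jaw": 0}
    - {"dp": [60,100,-80],"roll": 0,"jaw": 0}
    - {"dp": [60,150,-80],"roll": 0,"jaw": 0}
    - {"dp": [60,200,-80],"roll": 0,"jaw": 0}
    - {"dp": [60,200,-80],"roll": 0,"jaw": 0}

```text
time_s: 27.05
tcp_pos: [0.4047, -0.0512, 0.1527]
eef_rot: [179.9, 0.2, -173.7]
contact_force: [-0.2, -0.5, 0.1]
gripper_width: 0.0
gripper_force: 0.0
```

```bash
python3 s.py; python3 - <<'E'
from h import *
a=r.capture('top')['image'][175:275,215:405]
cv2.imwrite('pics/t7.png',cv2.resize(a,None,fx=4,fy=4,interpolation=2))
E
```

```text
27.05 a,b (np.float64(-201.8), np.float64(202.8)) z 0.15270732179158766 rpy [ 179.93    0.24 -173.72] Fa,Fb,Fz -0.21 -0.46 0.06 2.3780335167574134e-05
```

View pics/t7.png

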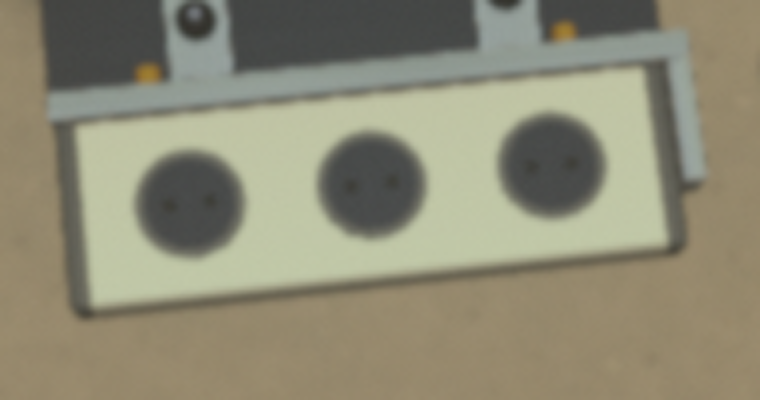

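The bar is flush along the rail and against the cheek. The brass ends stand out equally behind the strip at (148,72) and (563,31), so both contacts are in.

```bash
python3 -c "
from plant import r
print(r.close_job())"
```

```text
the job is handed in; nothing more can be done
None
```

I docked the bar and handed the job in: it lies flush along the rail and against the end cheek, with both contacts in as far as the top camera shows. The last push measured about 18 N in all (16 N towards the rail), and the arm then backed off clear; no verdict came back.

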